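# Load the bench lift and hold its dead-man lever at run

## Robot

A 7-joint arm with a two-finger parallel gripper is mounted at the origin on the work surface. World frame = base frame: x ahead of the robot, y to its left, z up, the work surface at z = 0. Lengths are in m, angles in rad, forces in N, time in s.
With the tool pointing down it reaches from about 0.425 to 0.925 m from the base axis. Payload 6.8 kg.
Tool frame: the origin (TCP) lies at the very end of the fingers, on their centre line; the grasp point (between the pads) lies 19 mm behind it; z points along the fingers, y is the line along which they close (so a half turn about z gives the same grasp; the last joint's range is limited). The gripper opens to 85 mm and grips with 20 to 120 N. Pads are 22 mm wide; open, the fingers measure 114 mm over their backs; the gripper's body (76 mm by 85 mm) begins 54 mm behind the grasp point. The pads swing forward as they close: fully open they stand 13 mm farther back than shut.
Start: joints at [-1.367, 0.477, 0.022, 1.555, -0.011, 1.109, -0.083], TCP at [0.207, 0.642, 0.231] pointing down, gripper open.
Joint ranges: [-2.96, 2.96], [-0.34, 2.1], [-1.41, 1.46], [0.24, 2.44], [-1.37, 4.51], [0.17, 1.92], [-2.96, 2.96]. Speed limits (rad/s): [2.39, 2.39, 3.14, 3.14, 3.14, 3.14, 3.14].

## Interface

Orientations are given as a unit quaternion [w, x, y, z].
In Python, from station import get_obs, read_camera, hand_in gives the robot as it stands.
- The arm moves only by the tool arm_command, never from a script. Its argument "commands" is one flat list of numbers, 7 for each row, row after row: the shift along the tool's x, y, z in m, then the turn, a rotation vector about the tool's x, y, z in degrees, then the opening, from 0 (shut) to 1 (fully open). In form: [tx, ty, tz, rx, ry, rz, fingers, tx, ty, tz, rx, ry, rz, fingers, ...]. A call has 1 to 8 rows; each row is the pose to reach, as a shift and turn from the pose commanded when the call began, along the tool's axes at that moment; what a row does not reach only later rows make up. A row lasts 1/10 s, in which the tool goes at most 50 mm and 8.59 degrees, less where a joint would pass 70% of its speed; a pose out of reach is approached as far as the arm can. A call with a gripper value outside its range is refused whole. The fingers move at their own pace and stop on an object; "force" is the grip in N (left out, the last holds). Time passes only in rows, so rows that repeat a pose let the fingers close. It gives the time, the measured TCP pose, the force, the opening and the grip force at its end, in the units of the state.
- get_obs(): the state, without advancing time (a new reading comes with each control period).
- read_camera(name): name is "scene" or "top" or "wrist"; returns a dict with "img" (480x640x3 uint8, red, green, blue), "camera_matrix" (3x3 intrinsics, pixels), "pose" (4x4, takes a point from camera to world coordinates). Camera axes: x right, y down, z forward; pixel columns grow to the right and rows downward; lengths in m; the calibration is good to about 2 mm. A picture is of the moment at which its call begins. There is no depth.
- hand_in(): hands the job in; it is judged then, once.
The state is a dict: "t": time; "q": joint angles; "joint_vel": joint speeds; "joint_torque": joint torques, N m; "eef_pos": TCP position; "tool_rot": TCP orientation; "contact_force": force on the tool from outside, world axes, zero at the start; "torque": the same for the moment, N m; "gripper_width": opening from 0.0 (shut) to 1.0 (fully open); "grasp_force": force on a finger pad.
Only numpy, scipy, OpenCV 4.12 (cv2) and the standard library are available. Lean on these libraries where they do the work, as an engineer would, in place of code of your own. Each camera call takes 0.05 s, during which the arm holds its last target. There are 200 camera calls.

## Task

Load the bench lift: set the blue-lidded screw carton squarely on the green-lidded one that already stands on the lift, then the orange-lidded one squarely on the blue, long sides in line and edges flush; set them down rather than drop them, do not shift the green one and leave everything else where it is. Only then press the control box's sprung red lever about halfway down, pointer in the middle of the green band (pad about 15 mm down) and never to the bottom, which trips the lift. Finish while still holding the lever there; do not let go.

Things in the scene. Friction and masses are not known exactly. Their poses are not given: they have to be found in the camera images.
- lift: motorised bench lift, folded down and fixed: flat steel platform 200 x 160 mm (its x, y), blue base plate. Origin at the centre of its underside on the table; the platform's top is 60 mm above it.
- carton_green: closed screw carton of cardboard with its lid coloured green, 110 x 64 x 55 mm (its own x, y, z), 0.3 to 0.56 kg; origin at the centre of its underside, x along its long sides, z up. Already stands loose on the lift platform (its underside 60 mm above the table), turned somewhat; the column is built on it.
- carton_blue: closed screw carton of cardboard with its lid coloured blue, 110 x 64 x 55 mm (its own x, y, z), 0.3 to 0.56 kg; origin at the centre of its underside, x along its long sides, z up. Lies flat on the table on the robot's right; it goes second in the column.
- carton_orange: closed screw carton of cardboard with its lid coloured orange, 110 x 64 x 55 mm (its own x, y, z), 0.3 to 0.56 kg; origin at the centre of its underside, x along its long sides, z up. Lies flat on the table on the robot's right; it goes on top of the column. Blue and orange may have swapped places.
- control_box: yellow control box (100 x 70 mm, top 60 mm above the table) on a dark steel foot plate 190 x 104 mm, fixed on the robot's left. Origin on the table under the middle of the yellow housing; the red lever pad sticks out to its -x side. The lever's hinge lies along its y axis at x = +20 mm, 100 mm above the table. The lever counts as part of this body.
- green_band (a point): centre of the green band (80 to 90 mm above the table, red below it) on the white upright scale plate of the control box; the plate is 30 x 4 mm, its top 105 mm above the table, and stands beside the lever pad, 46 mm from the pad's centre on the box's +y side.
- lever (a joint): angle of the sprung lever in rad: 0 at rest (up), 0.30 down on its stop, growing as the pad goes down. The pad's centre is 100 mm from the hinge, so 0.01 rad is about 1 mm of pad travel; 0.15 is halfway, pointer in mid green. The spring always returns it: it takes about 4.5 N down at the pad to start, 9 N at halfway, 13.5 N at the stop.
- lever_pad (a point): centre of the top face of the red lever pad, a flat block 45 x 50 mm (50 mm across, along the control box's y), 24 mm thick; 112 mm above the table at rest, 97 mm when halfway. Press it from above. A white pointer on its side moves along the scale plate.
- carton_black: a fourth carton like the others (110 x 64 x 55 mm) with a black lid; not part of the job
- mallet: wooden mallet lying on the far part of the table, about 290 mm long, head 120 x 75 x 60 mm; a bystander
- glue: pale glue bottle with red cap and yellow label, 60 mm across, 170 mm tall, standing; a bystander
- tape_measure: yellow and black tape measure, 70 x 40 x 62 mm, on the near right part of the table; a bystander
- screwdriver: screwdriver lying on the near left part of the table; a bystander
- jar: glass jar with steel cap, 70 mm across, 85 mm tall, standing on the left; a bystander
Mind the look-alikes: they are no part of the job. What is shaped like the carton_blue but pink is not meant.

How it is judged:
By the outcome, as a careful person would: the job done as asked, in the order asked, and still so for the second after the job is handed in, while the arm keeps its last pose, push and grip.
It also fails if it takes over 70 s, if anything falls off the work surface, if the arm or the gripper's body presses on something with over 40 N, if the wrist force passes 120 N, or if a joint passes its speed limit or range.

## Working session

There is one attempt and no reset: what is moved stays moved. The work goes in short steps, Python scripts to look and compute and a tool call to move; the robot and the scene stay as the last step left them, time stands still between calls to the robot, and variables do not carry over. Pictures are saved under pics/ and viewed, at most 10 in all, crops included, and the job is handed in when it is done.

Besides the shell and the picture viewer there is one more tool, called after "Emit:" by a JSON object that holds its "fn" and its "kwargs". arm_command: Moves the arm, as the interface text tells. Its arguments: {"type":"object","properties":{"commands":{"type":"array","items":{"type":"number"}},"force":{"type":"number"}},"required":["commands"]}

```bash
mkdir -p pics; ls
python3 - <<'E'
from station import *
import cv2,numpy as np
np.set_printoptions(precision=4,suppress=True)
o=get_obs();print(o)
for n in ["scene","top"]:
    c=read_camera(n);cv2.imwrite(f"pics/{n}0.png",c["img"][:,:,::-1]);np.savez(f"{n}0.npz",**c);print(n,c["camera_matrix"],c["pose"])
E
```

```text
pics
{'t': 0.0, 'q': array([-1.3671,  0.4778,  0.0223,  1.5564, -0.0115,  1.1093, -0.0831]), 'joint_vel': array([-0.0006,  0.0005, -0.0004,  0.0009,  0.0004, -0.0005,  0.0019]), 'joint_torque': array([  0.0004, -59.6455,   1.6082, -28.1198,   0.0125,   0.0094,
        -0.    ]), 'eef_pos': array([0.2069, 0.6419, 0.2303]), 'tool_rot': array([-0.0001,  0.1553,  0.9879, -0.0009]), 'contact_force': array([0.9248, 0.2136, 0.0168]), 'torque': array([-0.0224, -0.0467,  0.038 ]), 'grasp_force': 0.0, 'gripper_width': 0.9977240521207628}
scene [[594.926    0.     320.3331]
 [  0.     594.926  242.222 ]
 [  0.       0.       1.    ]] [[-0.4491  0.6581 -0.6043  1.5893]
 [ 0.8934  0.3396 -0.2942  0.5434]
 [ 0.0116 -0.672  -0.7405  1.394 ]
 [ 0.      0.      0.      1.    ]]
top [[543.0895   0.     319.5766]
 [  0.     543.0895 235.2948]
 [  0.       0.       1.    ]] [[-0.0199 -0.9797  0.1995  0.2777]
 [-0.9998  0.0207  0.0019  0.0071]
 [-0.006  -0.1995 -0.9799  1.2536]
 [ 0.      0.      0.      1.    ]]
```

View pics/top0.png

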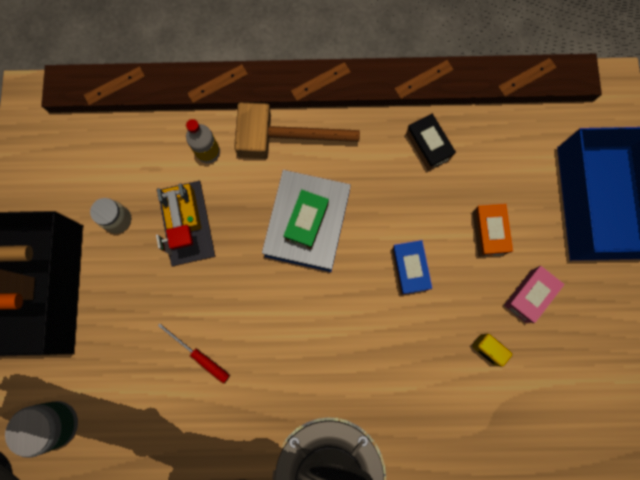

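View pics/scene0.png

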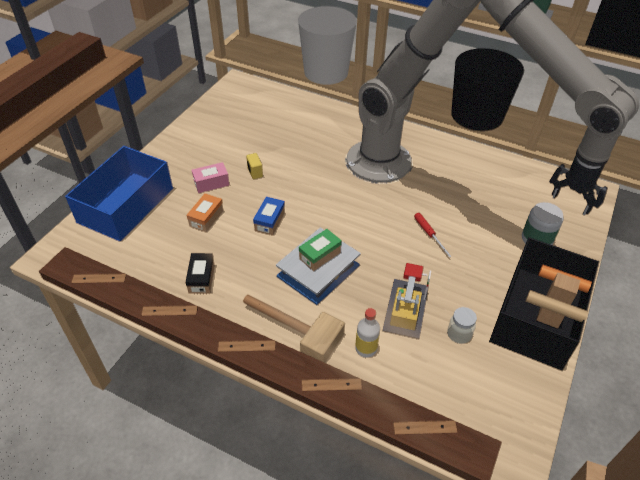

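Candidates (top view pixels):
- **Blue target:** small blue-lidded carton at (412,267). The pink carton (537,294) and the blue bin (600,190) could be mistaken for it.
- **Orange target:** (495,230). The pink carton could be mistaken for it.
- **Green on the lift:** (306,218).
- **Lever pad:** (178,236). The screwdriver handle and the glue cap are also red.
- **Black carton:** (431,142), not part of the job.

I'll check these in one close crop.

```bash
cat > h.py <<'E'
import cv2,numpy as np
from station import *
from scipy.spatial.transform import Rotation as R
from scipy.optimize import least_squares
np.set_printoptions(precision=4,suppress=True)
def ray(c,uv,z):
    uv=np.atleast_2d(uv);d=np.c_[uv,np.ones(len(uv))]@np.linalg.inv(c["camera_matrix"]).T@c["pose"][:3,:3].T
    o=c["pose"][:3,3];return o+d*((z-o[2])/d[:,2])[:,None]
def proj(c,P):
    P=np.atleast_2d(P);p=(P-c["pose"][:3,3])@c["pose"][:3,:3]@c["camera_matrix"].T;return p[:,:2]/p[:,2:]
HUE={"green":(45,85),"blue":(105,125),"orange":(5,16)}
def lid(c,name,roi=None,vmin=110):
    "top-face quad: metric rect of lid pixels via plane z"
    h=cv2.cvtColor(c["img"],cv2.COLOR_RGB2HSV);lo,hi=HUE[name]
    m=cv2.inRange(h,(lo,150,vmin),(hi,255,255))
    if roi: k=np.zeros_like(m);x0,y0,x1,y1=roi;k[y0:y1,x0:x1]=1;m=m*k
    cs=cv2.findContours(m,cv2.RETR_EXTERNAL,cv2.CHAIN_APPROX_NONE)[0]
    return max(cs,key=cv2.contourArea)[:,0]
def rect(c,cnt,z):
    P=ray(c,cnt,z)[:,:2]
    (x,y),(w,h),a=cv2.minAreaRect((P*1000).astype(np.float32))
    if w<h:w,h,a=h,w,a+90
    return x/1000,y/1000,w,h,(a+90)%180-90
E
python3 - <<'E'
from h import *
c=dict(np.load("top0.npz"))
for n,roi,z in [("green",(270,180,345,260),.115),("blue",(380,230,440,305),.055),("orange",(470,195,520,265),.055)]:
    for v in (60,110,150):
        print(n,v,np.round(rect(c,lid(c,n,roi,v),z),3))
t=[]
for (u,v) in [(306,218),(412,267),(495,230),(178,225)]:
    t.append(cv2.resize(c["img"][v-40:v+40,u-40:u+40],(380,290*380//380),interpolation=cv2.INTER_CUBIC))
im=np.vstack([np.hstack(t[:2]),np.hstack(t[2:])]);cv2.imwrite("pics/crop0.png",im[:,:,::-1])
E
```

```text
green 60 [  0.548   0.038 109.776  62.417 -20.887]
green 110 [  0.551   0.038 106.15   60.211 -21.219]Traceback (most recent call last):
  File "<stdin>", line 5, in <module>
  File "h.py", line 18, in lid
    return max(cs,key=cv2.contourArea)[:,0]
           ~~~^^^^^^^^^^^^^^^^^^^^^^^^
ValueError: max() iterable argument is empty
```

Run:
```python
from h import *
c=dict(np.load("top0.npz"))
for n,roi,z in [("green",(270,180,345,260),.115),("blue",(380,230,440,305),.055),("orange",(470,195,520,265),.055)]:
    for v in (60,90,110):
        try: print(n,v,np.round(rect(c,lid(c,n,roi,v),z),3))
        except ValueError: print(n,v,'none')
t=[]
for (u,v) in [(306,218),(412,267),(495,230),(178,225)]:
    t.append(cv2.resize(c["img"][v-40:v+40,u-40:u+40],(380,290),interpolation=cv2.INTER_CUBIC))
im=np.vstack([np.hstack(t[:2]),np.hstack(t[2:])]);cv2.imwrite("pics/crop0.png",im[:,:,::-1])
# expected size & lever geometry guesses
print(ray(c,[(178,236)],.112), ray(c,[(160,240)],.1),ray(c,[(168,190),(193,188)],.1))
```

```text
green 60 [  0.548   0.038 109.776  62.417 -20.887]
green 90 [  0.549   0.038 107.791  62.197 -21.129]
green 110 [  0.551   0.038 106.15   60.211 -21.219]
blue 60 [  0.446  -0.194 108.496  63.891   8.483]
blue 90 [  0.446  -0.195 108.29   62.417   8.162]
blue 110 [  0.447  -0.196 107.171  61.269   8.458]
orange 60 [  0.528  -0.386 165.226 111.447  -4.298]
orange 90 [  0.528  -0.386 165.226 111.447  -4.298]
orange 110 [  0.528  -0.386 165.226 111.447  -4.298]
[[0.515  0.3134 0.112 ]] [[0.5095 0.3554 0.1   ]] [[0.6217 0.3421 0.1   ]
 [0.6251 0.2869 0.1   ]]
```

View pics/crop0.png

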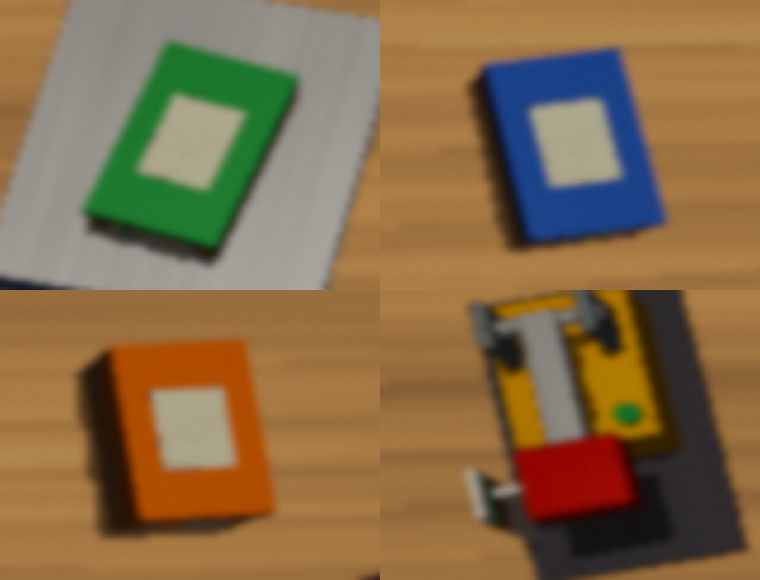

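The crop confirms the choices. Top-left is the green lid on the platform and top-right the blue lid. Bottom-left is the orange lid. Bottom-right is the red pad, with the scale plate on its left (+y) and the hinge at the far side. Moving now, with the first stop over green.

```bash
cat >> h.py <<'E'
def tool():
    o=get_obs();q=o["tool_rot"];return o,R.from_quat([q[1],q[2],q[3],q[0]])
def Rd(a):
    a=np.radians(a);c,s=np.cos(a),np.sin(a);return R.from_matrix([[c,s,0],[s,-c,0],[0,0,-1]])
def yaw(r): v=r.as_matrix()[:,0];return np.degrees(np.arctan2(v[1],v[0]))
def plan(*wp):
    o,r=tool();print("now",o["eef_pos"],"yaw",round(yaw(r),2),"t",o["t"],"F",o["contact_force"],"w",round(o["gripper_width"],3))
    for x,y,z,a in wp: print((x,y,z,a),"->",np.round(r.inv().apply(np.array([x,y,z])-o["eef_pos"]),4),np.round(np.degrees((r.inv()*Rd(a)).as_rotvec()),2))
E
python3 -c "
from h import *
plan((.45,.4,.35,159),(.55,.04,.35,159))"
```

```text
now [0.2069 0.6419 0.2304] yaw 162.13 t 0.1 F [ 0.42   -0.118   0.4478] w 1.001
(0.45, 0.4, 0.35, 159) -> [-0.3056 -0.1559 -0.1193] [-0.09  0.01  3.13]
(0.55, 0.04, 0.35, 159) -> [-0.5112 -0.4679 -0.1187] [-0.09  0.01  3.13]
```

Emit:
{"fn": "arm_command", "kwargs": {"commands": [-0.05,-0.02,-0.119,0,0,0,1,-0.3056,-0.156,-0.119,0,0,3,1,-0.3056,-0.156,-0.119,0,0,3,1,-0.3056,-0.156,-0.119,0,0,3,1,-0.3056,-0.156,-0.119,0,0,3,1,-0.3056,-0.156,-0.119,0,0,3,1,-0.3056,-0.156,-0.119,0,0,3,1,-0.3056,-0.156,-0.119,0,0,3,1]}}

```text
t: 0.9
eef_pos: [0.4533, 0.3962, 0.3511]
tool_rot: [0.001, 0.184, 0.983, -0.0]
contact_force: [1.4, -0.4, -0.2]
gripper_width: 0.997
grasp_force: 0.0
```

```bash
python3 -c "
from h import *
plan((.515,.313,.35,159),(.55,.04,.35,159))"
```

```text
now [0.4533 0.3962 0.3511] yaw 158.85 t 0.9 F [ 1.3624 -0.3998 -0.229 ] w 0.997
(0.515, 0.313, 0.35, 159) -> [-0.0876 -0.0554  0.0013] [-0.01  0.1  -0.15]
(0.55, 0.04, 0.35, 159) -> [-0.2187 -0.2973  0.0015] [-0.01  0.1  -0.15]
```

Emit:
{"fn": "arm_command", "kwargs": {"commands": [-0.0876,-0.055,0.001,0,0.1,0,1,-0.0876,-0.055,0.001,0,0.1,0,1,-0.0876,-0.055,0.001,0,0.1,0,1,-0.0876,-0.055,0.001,0,0.1,0,1]}}

```text
t: 1.3
eef_pos: [0.5133, 0.3156, 0.349]
tool_rot: [-0.001, 0.183, 0.983, -0.0]
contact_force: [-1.1, -0.1, -0.6]
gripper_width: 1.003
grasp_force: 0.0
```

```bash
python3 -c "
from h import *
c=read_camera('wrist');np.savez('w_lever.npz',**c);cv2.imwrite('pics/w_lever.png',c['img'][:,:,::-1])
print(c['camera_matrix'],c['pose'])
plan((.55,.04,.35,159))"
```

```text
[[361.7364   0.     313.8879]
 [  0.     361.7364 245.5576]
 [  0.       0.       1.    ]] [[ 0.3601  0.8924  0.272   0.4452]
 [ 0.9329 -0.3441 -0.1061  0.3428]
 [-0.0011  0.292  -0.9564  0.4904]
 [ 0.      0.      0.      1.    ]]
now [0.512  0.3177 0.3489] yaw 159.1 t 1.35 F [-0.9527  1.0149 -0.8179] w 0.998
(0.55, 0.04, 0.35, 159) -> [-0.1345 -0.2458 -0.0014] [-0.02 -0.15  0.1 ]
```

View pics/w_lever.png

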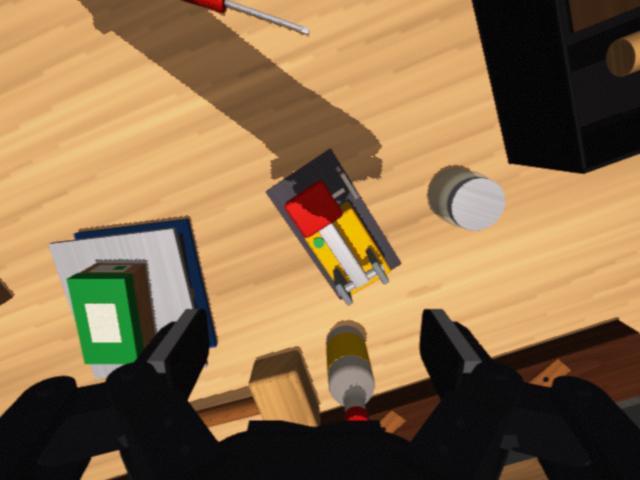

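The view shows the red pad near (313,208), hinge brackets near (345,290) and (378,268), and green at (103,320). On to green.

Emit:
{"fn": "arm_command", "kwargs": {"commands": [-0.1345,-0.246,0.05,0,0,0,1,-0.1345,-0.246,0.05,0,0,0,1,-0.1345,-0.246,0.05,0,0,0,1,-0.1345,-0.246,0.05,0,0,0,1,-0.1345,-0.246,0.05,0,0,0,1,-0.1345,-0.246,0.05,0,0,0,1,-0.1345,-0.246,0.05,0,0,0,1,-0.1345,-0.246,0.05,0,0,0,1]}}

```text
t: 2.15
eef_pos: [0.55, 0.0414, 0.2988]
tool_rot: [-0.001, 0.18, 0.984, 0.0]
contact_force: [-0.2, 1.9, -0.1]
gripper_width: 1.001
grasp_force: 0.0
```

```bash
cat >> h.py <<'E'
def boxfit(c,name,zb,guess,roi=None,smin=150,vmin=50,size=(.110,.064),h=.055,hue=None):
    "fit x,y,yaw of lid top (known size) : contour points to nearest rect edge, on plane z=zb+h"
    hs=cv2.cvtColor(c["img"],cv2.COLOR_RGB2HSV);lo,hi=hue or HUE[name]
    m=cv2.inRange(hs,(lo,smin,vmin),(hi,255,255))
    if name=="red": m|=cv2.inRange(hs,(174,smin,vmin),(180,255,255))
    if roi: k=np.zeros_like(m);x0,y0,x1,y1=roi;k[y0:y1,x0:x1]=1;m=m*k
    m=cv2.morphologyEx(m,cv2.MORPH_OPEN,np.ones((3,3)))
    n,l,s,ce=cv2.connectedComponentsWithStats(m)
    g=proj(c,[[guess[0],guess[1],zb+h]])[0]
    i=min([i for i in range(1,n) if s[i,4]>150],key=lambda i:np.hypot(*(ce[i]-g)))
    cnt=max(cv2.findContours((l==i).astype(np.uint8),cv2.RETR_EXTERNAL,cv2.CHAIN_APPROX_NONE)[0],key=cv2.contourArea)[:,0]
    P=ray(c,cnt,zb+h)[:,:2]
    px=np.linalg.norm(ray(c,cnt[:1],zb+h)-ray(c,cnt[:1]+[1,0],zb+h))
    def f(v):
        a=np.radians(v[2]);d=P-v[:2];L=np.c_[d@[np.cos(a),np.sin(a)],d@[-np.sin(a),np.cos(a)]]
        e=np.abs(L)-(np.array(size)+[v[3],v[4]])/2+px/2
        return np.where(e.max(1)>0,np.linalg.norm(np.maximum(e,0),axis=1),e.max(1))*1000
    r=least_squares(f,[*guess,0,0],loss="soft_l1",f_scale=1,x_scale=[.01,.01,5,.003,.003])
    return r.x,"dsize_mm",np.round(r.x[3:]*1000,1),"rms",round(np.sqrt(np.mean(r.fun**2)),2),"area",s[i,4],"box",s[i,:4]
E
python3 -c "
from h import *
c=read_camera('wrist');np.savez('w_green.npz',**c)
for v in (50,80,110): print(boxfit(c,'green',.06,(.55,.038,-21),vmin=v)[:4])
print('top',boxfit(np.load('top0.npz'),'green',.06,(.55,.038,-21)))
for n in ('w_lever','top0'): print(n,boxfit(np.load(n+'.npz'),'red',0,(.515,.313,-10),size=(.045,.05),h=.112,hue=(0,5),vmin=110))
print(boxfit(np.load('top0.npz'),'blue',0,(.446,-.194,8)))
print(boxfit(np.load('top0.npz'),'orange',0,(.53,-.386,-4),smin=225,hue=(5,14)))
plan((.45,-.194,.25,188))
"
```

```text
(array([  0.5508,   0.0387, -21.3374,  -0.0004,  -0.0016]), 'dsize_mm', array([-0.4, -1.6]), 'rms')
(array([  0.5745,   0.0291, -21.3598,  -0.0517,  -0.004 ]), 'dsize_mm', array([-51.7,  -4. ]), 'rms')
(array([  0.5824,   0.0263, -23.5015,  -0.0681,  -0.0017]), 'dsize_mm', array([-68.1,  -1.7]), 'rms')
top (array([  0.5483,   0.0377, -20.8352,   0.0001,  -0.0016]), 'dsize_mm', array([ 0.1, -1.6]), 'rms', np.float64(0.67), 'area', np.int32(979), 'box', array([285, 191,  42,  55], dtype=int32))
w_lever (array([ 0.5203,  0.3017, 34.0064,  0.0002, -0.0266]), 'dsize_mm', array([  0.2, -26.6]), 'rms', np.float64(2.41), 'area', np.int32(847), 'box', array([285, 201,  45,  36], dtype=int32))
top0 (array([ 0.5152,  0.3135, 11.1318, -0.0044, -0.0035]), 'dsize_mm', array([-4.4, -3.5]), 'rms', np.float64(0.77), 'area', np.int32(398), 'box', array([167, 226,  23,  21], dtype=int32))
(array([ 0.4461, -0.1941,  8.479 , -0.0018,  0.0005]), 'dsize_mm', array([-1.8,  0.5]), 'rms', np.float64(0.68), 'area', np.int32(972), 'box', array([394, 242,  37,  51], dtype=int32))
(array([ 0.5292, -0.384 ,  2.9285,  0.001 ,  0.0034]), 'dsize_mm', array([1. , 3.4]), 'rms', np.float64(0.7), 'area', np.int32(1009), 'box', array([477, 204,  35,  50], dtype=int32))
now [0.5501 0.0425 0.2989] yaw 159.32 t 2.2 F [0.5918 0.3731 0.7096] w 0.999
(0.45, -0.194, 0.25, 188) -> [ 0.01   -0.2566  0.0488] [  0.08  -0.13 -28.68]
```

Emit:
{"fn": "arm_command", "kwargs": {"commands": [0.01,-0.2566,0.06,0,0,-29,1,0.01,-0.2566,0.06,0,0,-29,1,0.01,-0.2566,0.06,0,0,-29,1,0.01,-0.2566,0.06,0,0,-29,1,0.01,-0.2566,0.06,0,0,-29,1,0.01,-0.2566,0.06,0,0,-29,1,0.01,-0.2566,0.06,0,0,-29,1,0.01,-0.2566,0.06,0,0,-29,1]}}

```text
t: 3.0
eef_pos: [0.4507, -0.1941, 0.2393]
tool_rot: [-0.0, -0.072, 0.997, 0.001]
contact_force: [0.8, 0.6, -0.2]
gripper_width: 1.001
grasp_force: 0.0
```

```bash
python3 -c "
from h import *
c=read_camera('wrist');np.savez('w_blue.npz',**c)
for v in (30,50,70): print(boxfit(c,'blue',0,(.446,-.194,8.4),vmin=v))
b=boxfit(c,'blue',0,(.446,-.194,8.4),vmin=50)[0]
plan((b[0],b[1],.10,180+b[2]),(b[0],b[1],.016,180+b[2]))
"
```

```text
(array([ 0.4476, -0.1962,  8.3041, -0.0005, -0.0015]), 'dsize_mm', array([-0.5, -1.5]), 'rms', np.float64(0.31), 'area', np.int32(5883), 'box', array([277, 153,  71, 118], dtype=int32))
(array([ 0.4476, -0.1962,  8.3041, -0.0005, -0.0015]), 'dsize_mm', array([-0.5, -1.5]), 'rms', np.float64(0.31), 'area', np.int32(5883), 'box', array([277, 153,  71, 118], dtype=int32))
(array([ 0.4477, -0.1962,  8.2915, -0.0006, -0.0015]), 'dsize_mm', array([-0.6, -1.5]), 'rms', np.float64(0.31), 'area', np.int32(5880), 'box', array([277, 153,  71, 118], dtype=int32))
now [ 0.451  -0.1938  0.2394] yaw -171.63 t 3.05 F [-0.177   0.1543 -0.8221] w 0.996
(np.float64(0.44763421538963666), np.float64(-0.1961966516498949), 0.1, np.float64(188.30410138200767)) -> [ 0.0036 -0.0021  0.1394] [ 0.08 -0.03  0.07]
(np.float64(0.44763421538963666), np.float64(-0.1961966516498949), 0.016, np.float64(188.30410138200767)) -> [ 0.0036 -0.0022  0.2234] [ 0.08 -0.03  0.07]
```

Emit:
{"fn": "arm_command", "kwargs": {"commands": [0.0036,-0.0022,0.05,0,0,0,1,0.0036,-0.0022,0.1,0,0,0,1,0.0036,-0.0022,0.14,0,0,0,1,0.0036,-0.0022,0.175,0,0,0,1,0.0036,-0.0022,0.2,0,0,0,1,0.0036,-0.0022,0.2234,0,0,0,1,0.0036,-0.0022,0.2234,0,0,0,1,0.0036,-0.0022,0.2234,0,0,0,1]}}

```text
t: 3.85
eef_pos: [0.4469, -0.1974, 0.0159]
tool_rot: [-0.001, -0.072, 0.997, 0.001]
contact_force: [0.7, -0.2, 0.9]
gripper_width: 0.999
grasp_force: 0.0
```

Emit:
{"fn": "arm_command", "kwargs": {"commands": [0,0,0,0,0,0,0.6,0,0,0,0,0,0,0.6,0,0,0,0,0,0,0.6,0,0,0,0,0,0,0.6,0,0,0,0,0,0,0.6,0,0,0,0,0,0,0.6], "force": 50}}

```text
t: 4.45
eef_pos: [0.4472, -0.1982, 0.0172]
tool_rot: [0.001, -0.071, 0.997, 0.001]
contact_force: [-0.4, 2.3, 6.6]
gripper_width: 0.746
grasp_force: 54.6
```

```bash
python3 -c "
from h import *
plan((.4476,-.1962,.016,188.3))
print(get_obs()['grasp_force'])
"
```

```text
now [ 0.4472 -0.1982  0.0172] yaw -171.81 t 4.45 F [-0.4307  2.279   6.6086] w 0.746
(0.4476, -0.1962, 0.016, 188.3) -> [-0.0007  0.0019  0.0012] [ 0.06  0.07 -0.11]
54.64306175708771
```

Emit:
{"fn": "arm_command", "kwargs": {"commands": [0,0,-0.01,0,0,0,0.6,0,0,-0.03,0,0,0,0.6,0,0,-0.07,0,0,0,0.6,0,0,-0.12,0,0,0,0.6,0,0,-0.17,0,0,0,0.6,0,0,-0.2,0,0,0,0.6,0,0,-0.2,0,0,0,0.6]}}

```text
t: 5.15
eef_pos: [0.4483, -0.2001, 0.2205]
tool_rot: [0.004, -0.071, 0.998, -0.001]
contact_force: [0.4, -0.1, -4.9]
gripper_width: 0.742
grasp_force: 58.0
```

```bash
python3 -c "
from h import *
for n in ('wrist','top'):
    c=read_camera(n);np.savez('held_'+n+'.npz',**c)
a=np.load('held_wrist.npz')['img'];b=np.load('held_top.npz')['img'][150:330,260:500]
cv2.imwrite('pics/held.png',np.hstack([a[180:],cv2.resize(b,(160,120)).repeat(1,0) if 0 else cv2.copyMakeBorder(b,0,120,0,0,0)])[:,:800,::-1])
plan((.5508,.0387,.2,158.7))
print(get_obs()['grasp_force'])
"
```

```text
now [ 0.4456 -0.1986  0.2158] yaw -171.86 t 5.25 F [-0.5048 -0.6946 -5.0091] w 0.741
(0.5508, 0.0387, 0.2, 158.7) -> [-0.1378  0.22    0.016 ] [ 0.06 -0.06 29.44]
57.92509853839874
```

View pics/held.png

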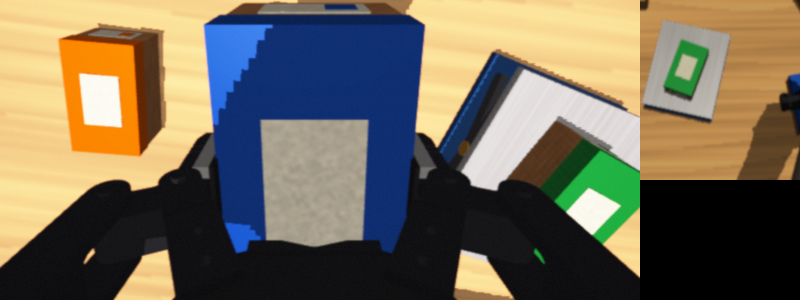

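The wrist view shows blue held straight between the fingers, with its front edge at row ~204 and columns 205 to 424. Orange and green are visible beside it. I'll measure its pose in the tool frame.

```bash
cat >> h.py <<'E'
def held(c,hue,smin=150,u0=200,u1=430,edge=None):
    "front lid edge & sides of carton held, in tool frame"
    hs=cv2.cvtColor(c["img"],cv2.COLOR_RGB2HSV)
    m=cv2.inRange(hs,(hue[0],smin,40),(hue[1],255,255))
    return m,hs
E
python3 - <<'E'
from h import *
c=dict(np.load('held_wrist.npz'))
for u in (240,315,390): print(u,c["img"][188:212,u].tolist())
m,hs=held(c,(100,130))
for r in (215,240,270,300):
    x=np.flatnonzero(m[r]); print(r,x.min(),x.max())
# blue check for view before grasp: front side rows
c=dict(np.load('w_blue.npz'));print(c["img"][146:162,312].tolist())
o,r=tool();print(c["pose"],o["eef_pos"])
E
```

```text
240 [[95, 61, 35], [94, 60, 34], [95, 61, 36], [92, 59, 33], [91, 58, 34], [86, 58, 42], [57, 46, 57], [25, 37, 74], [14, 34, 80], [11, 33, 81], [13, 35, 81], [10, 34, 80], [9, 33, 80], [10, 32, 80], [11, 34, 81], [12, 38, 91], [31, 70, 155], [54, 115, 226], [59, 128, 236], [61, 129, 237], [60, 129, 237], [59, 128, 237], [60, 129, 236], [60, 128, 236]]
315 [[121, 114, 100], [119, 112, 100], [123, 116, 102], [137, 130, 113], [154, 144, 127], [140, 129, 112], [83, 77, 80], [30, 41, 76], [12, 34, 80], [9, 33, 80], [9, 34, 80], [12, 34, 81], [10, 34, 81], [11, 33, 81], [8, 31, 79], [15, 35, 83], [10, 37, 91], [14, 45, 109], [13, 45, 114], [17, 50, 118], [15, 48, 116], [15, 49, 118], [15, 47, 117], [13, 46, 116]]
390 [[95, 60, 36], [96, 62, 36], [96, 61, 36], [97, 61, 36], [99, 63, 37], [92, 60, 42], [62, 50, 59], [26, 38, 76], [14, 34, 80], [11, 33, 80], [7, 33, 78], [13, 34, 82], [10, 33, 80], [13, 33, 80], [11, 35, 81], [11, 33, 82], [13, 37, 93], [17, 47, 109], [17, 48, 115], [16, 48, 115], [18, 48, 116], [17, 49, 117], [18, 49, 116], [17, 48, 116]]
215 206 422
240 208 510
270 211 582
300 213 473
[[222, 168, 108], [207, 155, 99], [150, 109, 69], [116, 85, 54], [107, 80, 54], [94, 81, 66], [77, 76, 82], [45, 64, 114], [40, 81, 166], [40, 84, 172], [24, 57, 125], [12, 37, 92], [13, 35, 86], [10, 35, 84], [10, 34, 83], [11, 35, 84]]
[[-0.1445  0.9462  0.2895  0.3783]
 [ 0.9895  0.138   0.0428 -0.2048]
 [ 0.0005  0.2926 -0.9562  0.3806]
 [ 0.      0.      0.      1.    ]] [ 0.4456 -0.1986  0.2158]
```

```bash
cat >> h.py <<'E'
def intool(c,uv,h,T=None):
    "pixel -> tool-frame xyz on plane h above TCP; camera-in-tool from w_blue (static)"
    b=np.load('camtool.npy') if T is None else T
    d=np.c_[np.atleast_2d(uv),np.ones(len(np.atleast_2d(uv)))]@np.linalg.inv(c["camera_matrix"]).T@b[:3,:3].T
    return b[:3,3]+d*((-h-b[2,3])/d[:,2])[:,None]
E
python3 - <<'E'
from h import *
c=dict(np.load('w_blue.npz'))
T=lambda p,a:(lambda M:M)(np.block([[Rd(a).as_matrix(),np.array(p)[:,None]],[np.zeros((1,3)),np.ones((1,1))]]))
# two static poses
for n,p,a in (('w_blue',(.451,-.1938,.2394),188.37),('w_green',(.5501,.0425,.2989),159.32),('w_lever',(.512,.3177,.3489),159.1),('held_wrist',(.4456,-.1986,.2158),188.14)):
    M=np.linalg.inv(T(p,a))@np.load(n+'.npz')["pose"];print(n,M[:3,3],R.from_matrix(M[:3,:3]).as_rotvec(degrees=True))
    if n=='w_blue': np.save('camtool.npy',M)
P=intool(c,[(205.2,204.3),(423.6,204.3),(206,215),(422.5,215),(213,300)],.0378);print(P*1000)
E
```

```text
w_blue [ 0.0736 -0.0003 -0.1412] [-13.3745 -13.3406  89.3436]
w_green [ 0.0728 -0.0003 -0.1413] [-13.2835 -13.3011  89.4025]
w_lever [ 0.0713 -0.0004 -0.1415] [-13.2588 -13.4022  89.4746]
held_wrist [ 0.0719 -0.0015 -0.1454] [-13.603  -13.8403  89.261 ]
[[ 54.4357 -31.6737 -37.8   ]
 [ 54.3617  31.3995 -37.8   ]
 [ 51.2861 -31.721  -37.8   ]
 [ 51.2111  31.3553 -37.8   ]
 [ 24.1423 -31.9264 -37.8   ]]
```

Emit:
{"fn": "arm_command", "kwargs": {"commands": [-0.02,0.03,0,0,0,4,0.6,-0.045,0.07,0,0,0,10,0.6,-0.07,0.11,0,0,0,16,0.6,-0.095,0.15,0.005,0,0,22,0.6,-0.118,0.19,0.01,0,0,27,0.6,-0.132,0.212,0.016,0,0,29.4,0.6,-0.1372,0.22,0.016,0,0,29.4,0.6,-0.1372,0.22,0.016,0,0,29.4,0.6]}}

```text
t: 6.05
eef_pos: [0.5496, 0.0395, 0.1973]
tool_rot: [-0.003, 0.183, 0.983, -0.001]
contact_force: [0.1, -1.1, -4.3]
gripper_width: 0.742
grasp_force: 57.6
```

```bash
python3 -c "
from h import *
read_camera('wrist');read_camera('wrist')
plan((.5503,.0389,.1322,158.66),(.5503,.0389,.1322,158.66))
"
```

```text
now [0.5496 0.0364 0.1985] yaw 158.66 t 6.15 F [-0.0487 -0.9881 -4.8358] w 0.738
(0.5503, 0.0389, 0.1322, 158.66) -> [0.     0.0027 0.0663] [-0.14 -0.21  0.  ]
(0.5503, 0.0389, 0.1322, 158.66) -> [0.     0.0027 0.0663] [-0.14 -0.21  0.  ]
```

Emit:
{"fn": "arm_command", "kwargs": {"commands": [0,0.0027,0.015,-0.1,-0.2,0,0.6,0,0.0027,0.03,-0.1,-0.2,0,0.6,0,0.0027,0.042,-0.1,-0.2,0,0.6,0,0.0027,0.052,-0.1,-0.2,0,0.6,0,0.0027,0.056,-0.1,-0.2,0,0.6,0,0.0027,0.056,-0.1,-0.2,0,0.6,0,0.0027,0.056,-0.1,-0.2,0,0.6]}}

```text
t: 6.85
eef_pos: [0.5521, 0.0406, 0.1441]
tool_rot: [0.001, 0.185, 0.983, 0.001]
contact_force: [0.2, 0.3, -5.2]
gripper_width: 0.741
grasp_force: 57.8
```

```bash
python3 -c "
from h import *
for i in range(3):
    c=read_camera('wrist');plan((.5503,.0389,.1322,158.66))
np.savez('held2.npz',**c)
m,hs=held(c,(100,130))
for u in (240,390): 
    g=c['img'][195:215,u].astype(float).sum(1);print(u,g.astype(int))
for r in (215,240,270): x=np.flatnonzero(m[r,150:470])+150;print(r,x.min(),x.max())
s=read_camera('top');np.savez('pre_top.npz',**s)
"
```

```text
now [0.5522 0.0408 0.1442] yaw 158.73 t 6.9 F [-0.1201  0.4244 -4.8271] w 0.74
(0.5503, 0.0389, 0.1322, 158.66) -> [ 0.0012 -0.0025  0.012 ] [0.13 0.15 0.07]
now [0.5522 0.0408 0.1443] yaw 158.73 t 6.95 F [ 0.0283  1.178  -4.4887] w 0.742
(0.5503, 0.0389, 0.1322, 158.66) -> [ 0.0011 -0.0025  0.0121] [0.14 0.16 0.08]
now [0.5522 0.0409 0.1442] yaw 158.74 t 7.0 F [ 0.1464 -0.0327 -5.5484] w 0.745
(0.5503, 0.0389, 0.1322, 158.66) -> [ 0.0011 -0.0026  0.012 ] [0.14 0.15 0.08]
240 [130 121 123 125 124 121 117 114 124 142 165 177 170 171 175 174 171 167
 172 169]
390 [135 122 119 124 119 120 112 117 122 145 164 175 176 175 174 167 176 170
 166 170]
215 206 423
240 208 420
270 211 417
```

Emit:
{"fn": "arm_command", "kwargs": {"commands": [0.0011,-0.0025,0.003,0.1,0.1,0,0.6,0.0011,-0.0025,0.006,0.1,0.1,0,0.6,0.0011,-0.0025,0.009,0.1,0.1,0,0.6,0.0011,-0.0025,0.01,0.1,0.1,0,0.6,0.0011,-0.0025,0.01,0.1,0.1,0,0.6,0.0011,-0.0025,0.01,0.1,0.1,0,0.6,0.0011,-0.0025,0.01,0.1,0.1,0,0.6]}}

```text
t: 7.75
eef_pos: [0.55, 0.0389, 0.1337]
tool_rot: [0.0, 0.185, 0.983, 0.0]
contact_force: [0.4, -0.6, -4.8]
gripper_width: 0.737
grasp_force: 57.8
```

```bash
python3 -c "
from h import *
c=read_camera('wrist');plan((.5503,.0389,.1322,158.66))
c=read_camera('scene');
cv2.imwrite('pics/place1.png',cv2.resize(c['img'][200:300,260:380],(720,600),interpolation=cv2.INTER_CUBIC)[:,:,::-1])
"
```

```text
now [0.55   0.0389 0.1338] yaw 158.74 t 7.8 F [-0.374   0.1905 -4.2443] w 0.742
(0.5503, 0.0389, 0.1322, 158.66) -> [-0.0003  0.0001  0.0016] [0.01 0.01 0.08]
```

View pics/place1.png

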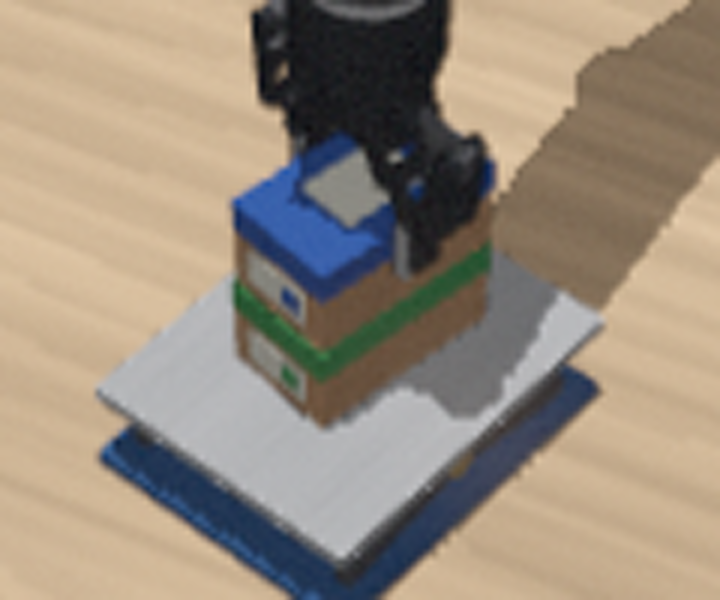

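Blue sits just over green with the edges in line: the left, front and right vertical edges coincide at x=237, 322 and 490. I'll lower it the last ~1.6 mm, then release.

Emit:
{"fn": "arm_command", "kwargs": {"commands": [-0.0003,0,0.0008,0,0,0,0.6,-0.0003,0,0.0012,0,0,0,0.6,-0.0003,0,0.0016,0,0,0,0.6,-0.0003,0,0.002,0,0,0,0.6,-0.0003,0,0.002,0,0,0,0.6]}}

```text
t: 8.35
eef_pos: [0.5501, 0.0388, 0.1322]
tool_rot: [-0.0, 0.185, 0.983, 0.0]
contact_force: [-3.9, 0.1, 4.8]
gripper_width: 0.746
grasp_force: 58.8
```

Emit:
{"fn": "arm_command", "kwargs": {"commands": [0,0,-0.0005,0,0,0,0.78,0,0,-0.0005,0,0,0,0.85,0,0,-0.0005,0,0,0,1,0,0,-0.0005,0,0,0,1,0,0,-0.0005,0,0,0,1,0,0,-0.03,0,0,0,1,0,0,-0.08,0,0,0,1,0,0,-0.12,0,0,0,1]}}

```text
t: 9.15
eef_pos: [0.5502, 0.0385, 0.2536]
tool_rot: [0.0, 0.185, 0.983, -0.0]
contact_force: [1.1, 0.4, 0.3]
gripper_width: 1.002
grasp_force: 0.0
```

Emit:
{"fn": "arm_command", "kwargs": {"commands": [0,0,-0.06,0,0,0,1,0,0,-0.1,0,0,0,1,0,0,-0.1,0,0,0,1,0,0,-0.1,0,0,0,1,0,0,-0.1,0,0,0,1]}}

```text
t: 9.65
eef_pos: [0.5494, 0.0388, 0.3503]
tool_rot: [-0.001, 0.184, 0.983, -0.0]
contact_force: [-0.7, -0.6, -0.9]
gripper_width: 1.0
grasp_force: 0.0
```

```bash
python3 -c "
from h import *
read_camera('wrist');c=read_camera('wrist');np.savez('w_b2.npz',**c)
r=boxfit(c,'blue',.115,(.5508,.0387,-21.3),vmin=50);print(r)
print('top',boxfit(read_camera('top'),'blue',.115,(.5508,.0387,-21.3)))
# visible green lid strip? list green pixels extents
cv2.imwrite('pics/b2.png',c['img'][:,:,::-1])
plan((.53,-.385,.28,182.9))
"
```

```text
(array([  0.551 ,   0.039 , -21.2716,  -0.0003,  -0.0013]), 'dsize_mm', array([-0.3, -1.3]), 'rms', np.float64(0.27), 'area', np.int32(5935), 'box', array([279, 159,  72, 119], dtype=int32))
top (array([ 0.5635, -0.5932, -0.5497,  0.1157,  0.038 ]), 'dsize_mm', array([115.7,  38. ]), 'rms', np.float64(7.77), 'area', np.int32(5262), 'box', array([579, 130,  61, 123], dtype=int32))
now [0.5494 0.0388 0.3501] yaw 158.74 t 9.8 F [ 1.4415 -0.4373 -0.0907] w 1.002
(0.53, -0.385, 0.28, 182.9) -> [-0.1358 -0.4018  0.0705] [ -0.08  -0.15 -24.16]
```

View pics/b2.png

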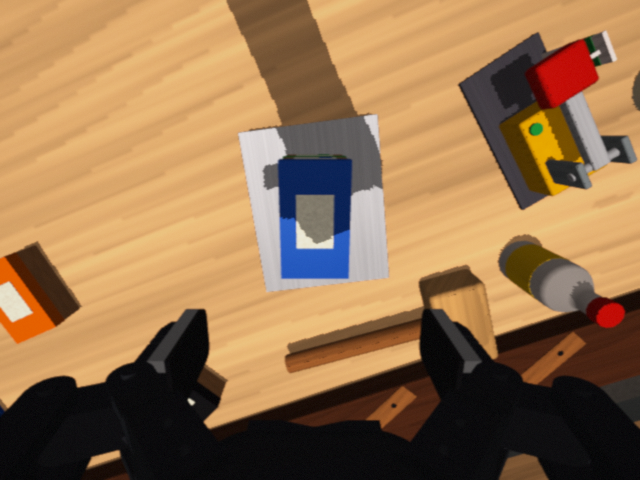

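Blue lies at (315,218), squarely covering green, and the measured mismatch is under 0.5 mm. Next is orange.

Emit:
{"fn": "arm_command", "kwargs": {"commands": [-0.1358,-0.4018,0.08,0,0,-24,1,-0.1358,-0.4018,0.08,0,0,-24,1,-0.1358,-0.4018,0.08,0,0,-24,1,-0.1358,-0.4018,0.08,0,0,-24,1,-0.1358,-0.4018,0.08,0,0,-24,1,-0.1358,-0.4018,0.08,0,0,-24,1,-0.1358,-0.4018,0.08,0,0,-24,1,-0.1358,-0.4018,0.08,0,0,-24,1]}}

```text
t: 10.6
eef_pos: [0.5325, -0.3402, 0.2789]
tool_rot: [-0.001, -0.024, 1.0, 0.0]
contact_force: [1.3, 1.4, 0.8]
gripper_width: 1.002
grasp_force: 0.0
```

```bash
python3 -c "
from h import *
plan((.53,-.386,.24,182.9))
"
```

```text
now [ 0.5325 -0.3402  0.2789] yaw -177.25 t 10.6 F [1.268  1.3703 0.7707] w 1.002
(0.53, -0.386, 0.24, 182.9) -> [ 0.0046 -0.0456  0.0389] [ 0.04 -0.08 -0.15]
```

Emit:
{"fn": "arm_command", "kwargs": {"commands": [0.005,-0.045,0.039,0,0,0,1,0.005,-0.045,0.039,0,0,0,1,0.005,-0.045,0.039,0,0,0,1,0.005,-0.045,0.039,0,0,0,1]}}

```text
t: 11.0
eef_pos: [0.5309, -0.3825, 0.2412]
tool_rot: [-0.0, -0.024, 1.0, 0.001]
contact_force: [0.3, 0.6, -0.1]
gripper_width: 0.997
grasp_force: 0.0
```

```bash
python3 -c "
from h import *
read_camera('wrist');read_camera('wrist');c=read_camera('wrist');np.savez('w_orange.npz',**c)
cv2.imwrite('pics/w_orange.png',c['img'][:,:,::-1])
for s in (190,210,230):
  r=boxfit(c,'orange',0,(.529,-.386,3),vmin=50,smin=s,hue=(4,14));print(r)
b=r[0];plan((b[0],b[1],.1,180+b[2]),(b[0],b[1],.016,180+b[2]))
"
```

```text
(array([ 0.7404, -0.3876, -1.2792,  0.4213, -0.0142]), 'dsize_mm', array([421.3, -14.2]), 'rms', np.float64(7.93), 'area', np.int32(3148), 'box', array([274, 154,  72,  95], dtype=int32))
(array([ 0.5151, -0.382 ,  1.436 , -0.0305, -0.0133]), 'dsize_mm', array([-30.5, -13.3]), 'rms', np.float64(8.04), 'area', np.int32(3069), 'box', array([274, 154,  71,  95], dtype=int32))
(array([ 0.5746, -0.384 , -0.9083,  0.0881, -0.0147]), 'dsize_mm', array([ 88.1, -14.7]), 'rms', np.float64(7.47), 'area', np.int32(2923), 'box', array([275, 155,  70,  94], dtype=int32))
now [ 0.5316 -0.3822  0.2424] yaw -177.11 t 11.15 F [ 0.473   0.1727 -0.1642] w 1.001
(np.float64(0.5745685202446392), np.float64(-0.3839627259213315), 0.1, np.float64(179.09165233615835)) -> [-0.0425 -0.0039  0.1425] [0.01 0.11 3.8 ]
(np.float64(0.5745685202446392), np.float64(-0.3839627259213315), 0.016, np.float64(179.09165233615835)) -> [-0.0424 -0.0039  0.2265] [0.01 0.11 3.8 ]
```

```bash
python3 -c "
from h import *
c=dict(np.load('w_orange.npz'));h=cv2.cvtColor(c['img'],cv2.COLOR_RGB2HSV)
for u in (285,312,335): print(u,[(v,h[v,u].tolist()) for v in list(range(146,162,2))+list(range(165,285,8))])
for v in (180,240): print(v,[(u,h[v,u].tolist()) for u in list(range(264,284,2))+list(range(336,356,2))])
"
```

```text
285 [(146, [17, 124, 232]), (148, [16, 133, 199]), (150, [15, 141, 123]), (152, [14, 142, 111]), (154, [12, 217, 126]), (156, [15, 222, 234]), (158, [16, 221, 239]), (160, [16, 223, 238]), (165, [16, 225, 238]), (173, [16, 223, 239]), (181, [15, 225, 233]), (189, [12, 246, 146]), (197, [11, 255, 130]), (205, [11, 253, 132]), (213, [11, 245, 133]), (221, [15, 232, 239]), (229, [15, 234, 238]), (237, [15, 235, 239]), (245, [15, 238, 239]), (253, [15, 236, 239]), (261, [15, 242, 239]), (269, [15, 243, 239]), (277, [16, 131, 222])]
312 [(146, [17, 126, 231]), (148, [15, 134, 200]), (150, [15, 135, 145]), (152, [15, 103, 111]), (154, [12, 158, 105]), (156, [11, 253, 129]), (158, [11, 247, 132]), (160, [11, 245, 134]), (165, [11, 251, 132]), (173, [12, 253, 133]), (181, [11, 247, 133]), (189, [11, 158, 132]), (197, [22, 45, 131]), (205, [21, 43, 136]), (213, [21, 45, 130]), (221, [21, 44, 134]), (229, [23, 40, 133]), (237, [25, 24, 237]), (245, [15, 237, 239]), (253, [15, 238, 239]), (261, [15, 240, 239]), (269, [15, 248, 239]), (277, [16, 128, 223])]
335 [(146, [15, 141, 125]), (148, [15,
[... 724 characters left out ...]
39]), (336, [11, 249, 133]), (338, [12, 253, 131]), (340, [11, 245, 133]), (342, [12, 253, 131]), (344, [11, 210, 131]), (346, [15, 145, 125]), (348, [15, 140, 126]), (350, [15, 139, 125]), (352, [15, 141, 127]), (354, [15, 139, 127])]
240 [(264, [17, 124, 234]), (266, [17, 124, 235]), (268, [17, 123, 234]), (270, [17, 123, 234]), (272, [17, 123, 234]), (274, [17, 133, 236]), (276, [15, 218, 238]), (278, [15, 236, 239]), (280, [15, 235, 239]), (282, [15, 238, 239]), (336, [13, 242, 210]), (338, [12, 253, 136]), (340, [11, 251, 130]), (342, [11, 210, 147]), (344, [16, 139, 225]), (346, [17, 124, 234]), (348, [17, 124, 234]), (350, [17, 124, 234]), (352, [18, 125, 233]), (354, [18, 123, 234])]
```

```bash
python3 -c "
from h import *
c=dict(np.load('w_orange.npz'))
for s in (175,190,200):
  r=boxfit(c,'orange',0,(.529,-.386,3),vmin=50,smin=s,hue=(4,20));print(r)
b=r[0];plan((b[0],b[1],.1,180+b[2]),(b[0],b[1],.016,180+b[2]))
"
```

```text
(array([ 0.5311, -0.3867,  2.8302,  0.0019,  0.0005]), 'dsize_mm', array([1.9, 0.5]), 'rms', np.float64(0.33), 'area', np.int32(6237), 'box', array([273, 154,  73, 119], dtype=int32))
(array([ 0.5307, -0.3867,  2.9101,  0.0007,  0.    ]), 'dsize_mm', array([0.7, 0. ]), 'rms', np.float64(0.33), 'area', np.int32(6039), 'box', array([273, 154,  73, 118], dtype=int32))
(array([ 0.5308, -0.3866,  2.9761,  0.0005, -0.0004]), 'dsize_mm', array([ 0.5, -0.4]), 'rms', np.float64(0.3), 'area', np.int32(5937), 'box', array([273, 154,  72, 118], dtype=int32))
now [ 0.5316 -0.3822  0.2424] yaw -177.11 t 11.15 F [ 0.473   0.1727 -0.1642] w 1.001
(np.float64(0.5307546681255825), np.float64(-0.38658173902248033), 0.1, np.float64(182.97614705398038)) -> [ 0.0014 -0.0043  0.1424] [ 0.    0.11 -0.08]
(np.float64(0.5307546681255825), np.float64(-0.38658173902248033), 0.016, np.float64(182.97614705398038)) -> [ 0.0015 -0.0043  0.2264] [ 0.    0.11 -0.08]
```

Emit:
{"fn": "arm_command", "kwargs": {"commands": [0.001,-0.0043,0.05,0,0.1,0,1,0.001,-0.0043,0.1,0,0.1,0,1,0.001,-0.0043,0.14,0,0.1,0,1,0.001,-0.0043,0.15,0,0.1,0,1,0.001,-0.0043,0.15,0,0.1,0,1,0.001,-0.0043,0.15,0,0.1,0,1]}}

```text
t: 11.75
eef_pos: [0.531, -0.3889, 0.0939]
tool_rot: [0.001, -0.024, 1.0, -0.001]
contact_force: [0.8, -0.1, 0.8]
gripper_width: 1.0
grasp_force: 0.0
```

```bash
python3 -c "
from h import *
read_camera('wrist');read_camera('wrist')
plan((.5308,-.3867,.016,182.93))
"
```

```text
now [ 0.5311 -0.3892  0.0943] yaw -177.25 t 11.85 F [-0.661  -0.3113  1.3265] w 1.003
(0.5308, -0.3867, 0.016, 182.93) -> [0.0003 0.0027 0.0782] [-0.14  0.12 -0.18]
```

Emit:
{"fn": "arm_command", "kwargs": {"commands": [0.0003,0.0025,0.03,-0.1,0.1,0,1,0.0003,0.0025,0.055,-0.1,0.1,0,1,0.0003,0.0025,0.07,-0.1,0.1,0,1,0.0003,0.0025,0.078,-0.1,0.1,0,1,0.0003,0.0025,0.078,-0.1,0.1,0,1,0.0003,0.0025,0.078,-0.1,0.1,0,1,0.0003,0.0025,0.078,-0.1,0.1,0,1]}}

```text
t: 12.55
eef_pos: [0.5296, -0.3864, 0.0146]
tool_rot: [-0.001, -0.024, 1.0, 0.0]
contact_force: [0.2, 0.3, 0.0]
gripper_width: 1.0
grasp_force: 0.0
```

Emit:
{"fn": "arm_command", "kwargs": {"commands": [0,0,0,0,0,0,0.6,0,0,0,0,0,0,0.6,0,0,0,0,0,0,0.6,0,0,0,0,0,0,0.6,0,0,0,0,0,0,0.6,0,0,0,0,0,0,0.6], "force": 50}}

```text
t: 13.15
eef_pos: [0.5294, -0.3862, 0.0144]
tool_rot: [-0.001, -0.024, 1.0, 0.0]
contact_force: [-0.7, -0.0, 6.7]
gripper_width: 0.743
grasp_force: 57.2
```

Emit:
{"fn": "arm_command", "kwargs": {"commands": [0,0,-0.01,0,0,0,0.6,0,0,-0.03,0,0,0,0.6,0,0,-0.07,0,0,0,0.6,0,0,-0.12,0,0,0,0.6,0,0,-0.17,0,0,0,0.6,0,0,-0.22,0,0,0,0.6,0,0,-0.25,0,0,0,0.6,0,0,-0.25,0,0,0,0.6]}}

```text
t: 13.95
eef_pos: [0.5311, -0.3877, 0.2685]
tool_rot: [0.002, -0.024, 1.0, -0.001]
contact_force: [0.4, -0.2, -5.1]
gripper_width: 0.74
grasp_force: 57.6
```

```bash
python3 -c "
from h import *
read_camera('wrist');read_camera('wrist');c=read_camera('wrist');np.savez('held_o.npz',**c)
for u in (240,315,390): print(c['img'][196:214,u].astype(int).sum(1))
m,hs=held(c,(4,20),190)
for r in (215,240,270,290): x=np.flatnonzero(m[r,170:460])+170;print(r,x.min(),x.max())
plan((.5508,.0388,.26,158.7))
"
```

```text
[176 168 167 159 162 160 165 164 159 169 187 308 419 442 446 439 442 441]
[283 189 162 160 159 166 167 169 172 166 171 203 230 230 238 235 232 239]
[185 175 160 160 169 162 158 163 171 163 163 195 224 234 227 228 229 226]
215 202 425
240 204 423
270 207 421
290 209 419
now [ 0.5288 -0.3848  0.2612] yaw -177.25 t 14.1 F [-0.5579  0.2323 -5.2658] w 0.741
(0.5508, 0.0388, 0.26, 158.7) -> [-0.0423  0.4221  0.0028] [ 0.16 -0.41 24.05]
```

```bash
python3 -c "
from h import *
c=np.load('held_o.npz')
print(intool(c,[(201.5,207.1),(425.7,207.1),(202,215),(425.5,215),(209,290),(419.5,290)],.0406)*1000)
for x in (.0,): print(Rd(158.7).as_matrix())
"
```

```text
[[ 54.1587 -31.9372 -40.6   ]
 [ 54.0844  31.2018 -40.6   ]
 [ 51.8912 -32.0041 -40.6   ]
 [ 51.8159  31.3479 -40.6   ]
 [ 28.7942 -32.0049 -40.6   ]
 [ 28.7107  31.5962 -40.6   ]]
[[-0.9317  0.3633  0.    ]
 [ 0.3633  0.9317  0.    ]
 [ 0.      0.     -1.    ]]
```

Emit:
{"fn": "arm_command", "kwargs": {"commands": [-0.003,0.03,0,0,0,2,0.6,-0.007,0.07,0,0,0,6,0.6,-0.012,0.115,0,0,0,10,0.6,-0.016,0.16,0,0,0,14,0.6,-0.021,0.205,0,0,0,18,0.6,-0.025,0.25,0,0,0,21,0.6,-0.03,0.295,0,0,0,23,0.6,-0.034,0.34,0,0,0,24,0.6]}}

```text
t: 14.9
eef_pos: [0.5457, -0.0427, 0.2614]
tool_rot: [-0.004, 0.185, 0.983, -0.0]
contact_force: [0.8, -0.8, -4.8]
gripper_width: 0.744
grasp_force: 57.7
```

```bash
python3 -c "
from h import *
plan((.5508,.0388,.26,158.7))
"
```

```text
now [ 0.5457 -0.0427  0.2614] yaw 158.68 t 14.9 F [ 0.805  -0.8229 -4.8253] w 0.744
(0.5508, 0.0388, 0.26, 158.7) -> [0.0249 0.0778 0.0014] [-0.12 -0.46 -0.02]
```

Emit:
{"fn": "arm_command", "kwargs": {"commands": [0.01,0.03,0,0,-0.1,0,0.6,0.02,0.06,0,0,-0.2,0,0.6,0.0249,0.0745,0,0,-0.2,0,0.6,0.0249,0.0778,0,0,-0.2,0,0.6,0.0249,0.0778,0.01,0,-0.2,0,0.6,0.0249,0.0778,0.02,0,-0.2,0,0.6,0.0249,0.0778,0.02,0,-0.2,0,0.6,0.0249,0.0778,0.02,0,-0.2,0,0.6]}}

```text
t: 15.7
eef_pos: [0.5521, 0.0353, 0.2434]
tool_rot: [-0.001, 0.186, 0.983, -0.0]
contact_force: [1.0, -0.6, -4.2]
gripper_width: 0.741
grasp_force: 57.6
```

```bash
python3 -c "
from h import *
read_camera('wrist');read_camera('wrist')
plan((.5498,.0390,.1844,158.73))
"
```

```text
now [0.5527 0.0359 0.2442] yaw 158.66 t 15.8 F [ 0.0864 -0.3212 -5.2827] w 0.739
(0.5498, 0.039, 0.1844, 158.73) -> [0.0038 0.0018 0.0598] [ 0.01 -0.   -0.07]
```

Emit:
{"fn": "arm_command", "kwargs": {"commands": [0.0038,0.0018,0.012,0,0,0,0.6,0.0038,0.0018,0.025,0,0,0,0.6,0.0038,0.0018,0.037,0,0,0,0.6,0.0038,0.0018,0.045,0,0,0,0.6,0.0038,0.0018,0.05,0,0,0,0.6,0.0038,0.0018,0.05,0,0,0,0.6,0.0038,0.0018,0.05,0,0,0,0.6]}}

```text
t: 16.5
eef_pos: [0.5499, 0.0397, 0.1941]
tool_rot: [0.0, 0.185, 0.983, 0.0]
contact_force: [0.5, -0.4, -4.7]
gripper_width: 0.741
grasp_force: 57.8
```

```bash
python3 -c "
from h import *
read_camera('wrist');read_camera('wrist')
plan((.5498,.0390,.1844,158.73))
"
```

```text
now [0.55   0.0397 0.1945] yaw 158.73 t 16.6 F [ 0.372   0.1743 -4.6395] w 0.741
(0.5498, 0.039, 0.1844, 158.73) -> [-0.0001 -0.0008  0.0101] [ 0.04  0.02 -0.  ]
```

Emit:
{"fn": "arm_command", "kwargs": {"commands": [0,-0.0008,0.004,0,0,0,0.6,0,-0.0008,0.007,0,0,0,0.6,0,-0.0008,0.0085,0,0,0,0.6,0,-0.0008,0.0085,0,0,0,0.6,0,-0.0008,0.0085,0,0,0,0.6]}}

```text
t: 17.1
eef_pos: [0.5493, 0.039, 0.1855]
tool_rot: [-0.0, 0.185, 0.983, 0.0]
contact_force: [0.8, -0.6, -4.5]
gripper_width: 0.739
grasp_force: 57.8
```

```bash
python3 -c "
from h import *
read_camera('wrist')
plan((.5498,.0390,.1844,158.73))
"
```

```text
now [0.5494 0.039  0.1855] yaw 158.73 t 17.15 F [-0.8762 -0.1149 -4.9389] w 0.744
(0.5498, 0.039, 0.1844, 158.73) -> [-0.0004  0.0001  0.0011] [ 0.02 -0.02  0.  ]
```

Emit:
{"fn": "arm_command", "kwargs": {"commands": [-0.0004,0,0.0005,0,0,0,0.6,-0.0004,0,0.001,0,0,0,0.6,-0.0004,0,0.0014,0,0,0,0.6,-0.0004,0,0.0014,0,0,0,0.6]}}

```text
t: 17.55
eef_pos: [0.5498, 0.0389, 0.1844]
tool_rot: [-0.0, 0.185, 0.983, 0.0]
contact_force: [0.4, -0.3, -0.9]
gripper_width: 0.743
grasp_force: 58.3
```

Emit:
{"fn": "arm_command", "kwargs": {"commands": [0,0,0.0004,0,0,0,0.6,0,0,0.0004,0,0,0,0.6]}}

```text
t: 17.75
eef_pos: [0.5498, 0.0389, 0.1843]
tool_rot: [-0.0, 0.185, 0.983, 0.0]
contact_force: [-2.9, 0.0, 5.5]
gripper_width: 0.743
grasp_force: 58.8
```

Emit:
{"fn": "arm_command", "kwargs": {"commands": [0,0,-0.0005,0,0,0,0.78,0,0,-0.0005,0,0,0,0.85,0,0,-0.0005,0,0,0,1,0,0,-0.0005,0,0,0,1,0,0,-0.0005,0,0,0,1,0,0,-0.03,0,0,0,1,0,0,-0.08,0,0,0,1,0,0,-0.12,0,0,0,1]}}

```text
t: 18.55
eef_pos: [0.5498, 0.0385, 0.3057]
tool_rot: [0.0, 0.185, 0.983, 0.0]
contact_force: [1.2, 0.5, 0.9]
gripper_width: 1.004
grasp_force: 0.0
```

Emit:
{"fn": "arm_command", "kwargs": {"commands": [0,0,-0.05,0,0,0,1,0,0,-0.08,0,0,0,1,0,0,-0.08,0,0,0,1,0,0,-0.08,0,0,0,1,0,0,-0.08,0,0,0,1]}}

```text
t: 19.05
eef_pos: [0.549, 0.0389, 0.3823]
tool_rot: [-0.001, 0.184, 0.983, -0.0]
contact_force: [0.5, -0.6, -0.3]
gripper_width: 1.003
grasp_force: 0.0
```

Run:
```python
from h import *
read_camera('wrist');c=read_camera('wrist');np.savez('w_o3.npz',**c)
print(boxfit(c,'orange',.17,(.551,.039,-21.3),vmin=50,smin=195,hue=(4,20)))
s=read_camera('scene')
cv2.imwrite('pics/st.png',cv2.resize(s['img'][180:300,260:420],(800,600),interpolation=cv2.INTER_CUBIC)[:,:,::-1])
# lever: red in several views
for n in ('w_lever','w_b2','top0'):
    c=dict(np.load(n+'.npz'));h=cv2.cvtColor(c['img'],cv2.COLOR_RGB2HSV)
    g=proj(c,[[.515,.3135,.112]])[0].astype(int);print(n,g,h[g[1]-16:g[1]+17:4,g[0]].tolist())
plan((.515,.3135,.3,159))
```

```text
(array([  0.5514,   0.0389, -21.1981,   0.0011,  -0.0013]), 'dsize_mm', array([ 1.1, -1.3]), 'rms', np.float64(0.33), 'area', np.int32(6949), 'box', array([276, 161,  78, 128], dtype=int32))
w_lever [312 209] [[1, 239, 109], [1, 245, 106], [1, 236, 108], [0, 234, 107], [1, 241, 106], [1, 233, 127], [1, 224, 227], [1, 227, 225], [1, 227, 225]]
w_b2 [568  71] [[1, 246, 193], [1, 247, 193], [1, 248, 192], [1, 248, 193], [1, 248, 194], [1, 248, 194], [1, 246, 194], [1, 247, 193], [1, 246, 195]]
top0 [177 235] [[19, 20, 140], [20, 16, 140], [1, 200, 138], [1, 255, 148], [1, 255, 149], [1, 253, 151], [1, 253, 150], [1, 247, 62], [170, 26, 29]]
now [0.5492 0.0388 0.3824] yaw 158.73 t 19.2 F [ 0.1968 -0.4035 -0.0091] w 0.997
(0.515, 0.3135, 0.3, 159) -> [0.1313 0.2437 0.0823] [-0.08 -0.13 -0.27]
```

View pics/st.png

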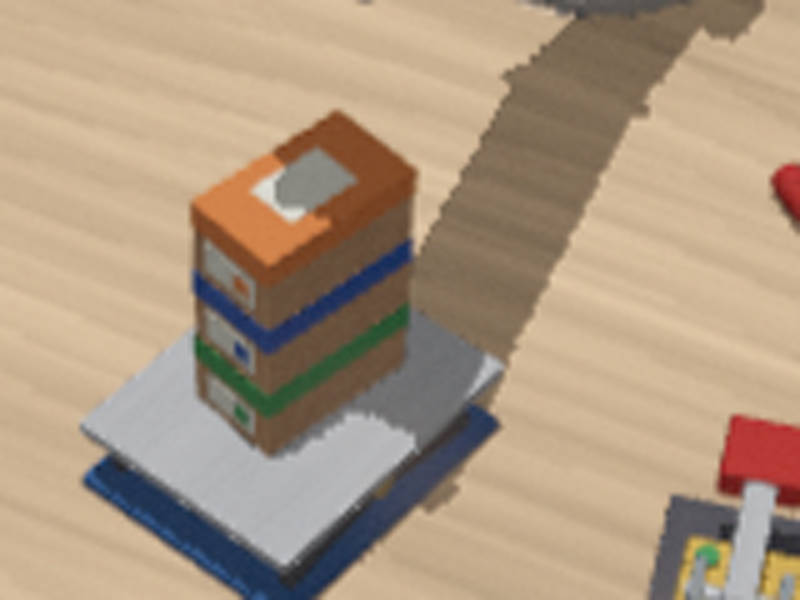

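The column stands flush: all three vertical edges run straight at x≈197, 268 and 408, and orange is within 0.5 mm of blue. Next is the lever pad.

Run:
```python
from h import *
for n in ('w_lever','w_b2','top0'):
    print(n,boxfit(np.load(n+'.npz'),'red',0,(.515,.3135,10),size=(.045,.05),h=.112,hue=(0,5),vmin=90 if n!='top0' else 120))
```

```text
w_lever (array([ 0.5158,  0.3137, 11.6412, -0.0025, -0.0018]), 'dsize_mm', array([-2.5, -1.8]), 'rms', np.float64(0.43), 'area', np.int32(1774), 'box', array([285, 183,  56,  54], dtype=int32))
w_b2 (array([ 0.516 ,  0.3111, 11.8458, -0.0013, -0.001 ]), 'dsize_mm', array([-1.3, -1. ]), 'rms', np.float64(0.41), 'area', np.int32(2545), 'box', array([535,  40,  63,  68], dtype=int32))
top0 (array([ 0.5156,  0.3132, 12.138 , -0.0049, -0.0048]), 'dsize_mm', array([-4.9, -4.8]), 'rms', np.float64(0.73), 'area', np.int32(382), 'box', array([167, 226,  23,  21], dtype=int32))
```

Emit:
{"fn": "arm_command", "kwargs": {"commands": [0.03,0.04,0,0,0,0,0,0.055,0.08,0,0,0,0,0,0.08,0.12,0,0,0,0,0,0.1,0.16,0,0,0,0,0,0.12,0.2,0.02,0,0,0,0,0.1313,0.24,0.06,0,0,0,0,0.1313,0.2437,0.09,0,0,0,0,0.1313,0.2437,0.12,0,0,0,0], "force": 30}}

```text
t: 20.0
eef_pos: [0.5143, 0.316, 0.2605]
tool_rot: [-0.001, 0.183, 0.983, -0.001]
contact_force: [0.5, -0.4, -0.9]
gripper_width: -0.0
grasp_force: 0.0
```

Run:
```python
from h import *
for i in range(4): c=read_camera('wrist')
np.savez('w_l2.npz',**c)
print(boxfit(c,'red',0,(.515,.3135,10),size=(.045,.05),h=.112,hue=(0,5),vmin=60))
print(boxfit(c,'red',0,(.515,.3135,10),size=(.045,.05),h=.112,hue=(0,5),vmin=90))
cv2.imwrite('pics/w_l2.png',c['img'][:,:,::-1])
plan((.515,.3135,.2,159))
```

```text
(array([ 0.5141,  0.3144, 12.0033,  0.    , -0.0006]), 'dsize_mm', array([ 0. , -0.6]), 'rms', np.float64(0.55), 'area', np.int32(3123), 'box', array([280, 190,  72,  72], dtype=int32))
(array([ 0.5153,  0.3141, 11.942 , -0.0023, -0.0015]), 'dsize_mm', array([-2.3, -1.5]), 'rms', np.float64(0.36), 'area', np.int32(2909), 'box', array([280, 193,  72,  69], dtype=int32))
now [0.5159 0.3131 0.2638] yaw 158.69 t 20.2 F [ 0.7718 -0.7279  1.365 ] w 0.005
(0.515, 0.3135, 0.2, 159) -> [0.0009 0.0002 0.0638] [-0.06 -0.04 -0.31]
```

View pics/w_l2.png

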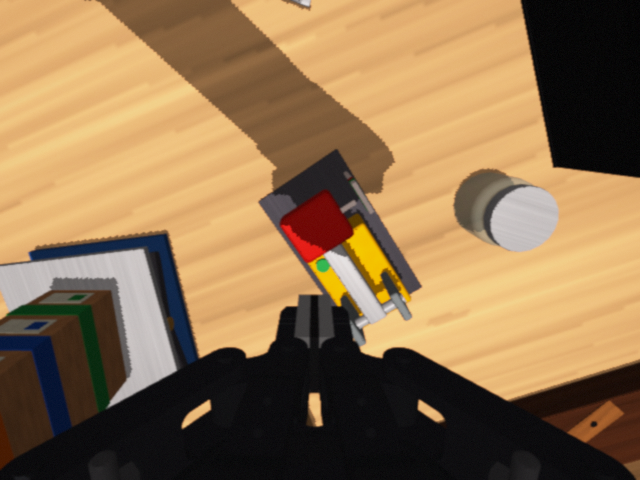

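The pad is at (316,225), with the scale plate and white pointer to its right at about (358,195). Nothing is under the fingers except the pad. I'll descend to just above it.

Emit:
{"fn": "arm_command", "kwargs": {"commands": [0.001,0.0005,0.04,0,0,0,0,0.001,0.0005,0.08,0,0,0,0,0.001,0.0005,0.115,0,0,0,0,0.001,0.0005,0.135,0,0,0,0,0.001,0.0005,0.14,0,0,0,0,0.001,0.0005,0.14,0,0,0,0,0.001,0.0005,0.14,0,0,0,0]}}

```text
t: 20.9
eef_pos: [0.5165, 0.3152, 0.126]
tool_rot: [0.001, 0.185, 0.983, 0.002]
contact_force: [0.2, -0.6, 0.3]
gripper_width: -0.002
grasp_force: 0.0
```

Run:
```python
from h import *
for i in range(3): c=read_camera('wrist')
plan((.515,.314,.1145,158.7))
```

```text
now [0.5159 0.3151 0.1255] yaw 158.73 t 21.05 F [0.7205 0.2143 0.2659] w -0.002
(0.515, 0.314, 0.1145, 158.7) -> [ 0.0004 -0.0013  0.011 ] [0.16 0.05 0.03]
```

Emit:
{"fn": "arm_command", "kwargs": {"commands": [0.0004,-0.0013,0.005,0.1,0,0,0,0.0004,-0.0013,0.009,0.1,0,0,0,0.0004,-0.0013,0.012,0.1,0,0,0,0.0004,-0.0013,0.013,0.1,0,0,0,0.0004,-0.0013,0.014,0.1,0,0,0,0.0004,-0.0013,0.014,0.1,0,0,0,0.0004,-0.0013,0.014,0.1,0,0,0]}}

```text
t: 21.75
eef_pos: [0.5137, 0.3134, 0.1098]
tool_rot: [-0.001, 0.184, 0.983, -0.001]
contact_force: [-2.6, -1.4, 5.3]
gripper_width: -0.0
grasp_force: 2.5
```

Run:
```python
from h import *
F=[]
for i in range(4): read_camera('wrist');F.append(get_obs()['contact_force'])
print(np.mean(F,0));plan((.515,.314,.112,158.7))
```

```text
[-3.7838 -1.1213  4.8535]
now [0.5137 0.3133 0.1098] yaw 158.74 t 21.95 F [-3.3306 -1.0118  4.7418] w -0.001
(0.515, 0.314, 0.112, 158.7) -> [-0.001   0.0011 -0.0022] [-0.12 -0.06  0.04]
```

Emit:
{"fn": "arm_command", "kwargs": {"commands": [0,0,0.002,0,0,0,0,0,0,0.004,0,0,0,0,0,0,0.006,0,0,0,0,0,0,0.008,0,0,0,0,0,0,0.0095,0,0,0,0,0,0,0.0095,0,0,0,0,0,0,0.0095,0,0,0,0]}}

```text
t: 22.65
eef_pos: [0.5135, 0.3134, 0.1006]
tool_rot: [-0.001, 0.184, 0.983, -0.001]
contact_force: [-4.9, -1.5, 7.7]
gripper_width: 0.001
grasp_force: 4.2
```

Run:
```python
from h import *
F=[]
for i in range(4): c=read_camera('wrist');F.append(get_obs()['contact_force'])
print(np.mean(F,0));plan((.515,.314,.0985,158.7))
s=read_camera('scene');np.savez('s_l.npz',**s);np.savez('w_l3.npz',**c)
g=proj(s,[[.515,.36,.09]])[0].astype(int);print('scene plate',g)
cr=lambda im,u,v,a,z:cv2.resize(im[v-a:v+a,u-a:u+a],(z,z),interpolation=cv2.INTER_CUBIC)
g2=proj(c,[[.515,.36,.09]])[0].astype(int);print('wrist plate',g2)
cv2.imwrite('pics/lev.png',np.hstack([cr(s['img'],g[0],g[1],30,400),cr(c['img'],min(g2[0],590),max(g2[1],50),50,400)])[:,:,::-1])
```

```text
[-4.4918 -1.421   7.8046]
now [0.5136 0.3134 0.1006] yaw 158.74 t 22.85 F [-5.0863 -1.6937  7.6482] w 0.004
(0.515, 0.314, 0.0985, 158.7) -> [-0.0011  0.0011  0.0021] [-0.11 -0.08  0.04]
scene plate [428 280]
wrist plate [410 269]
```

View pics/lev.png

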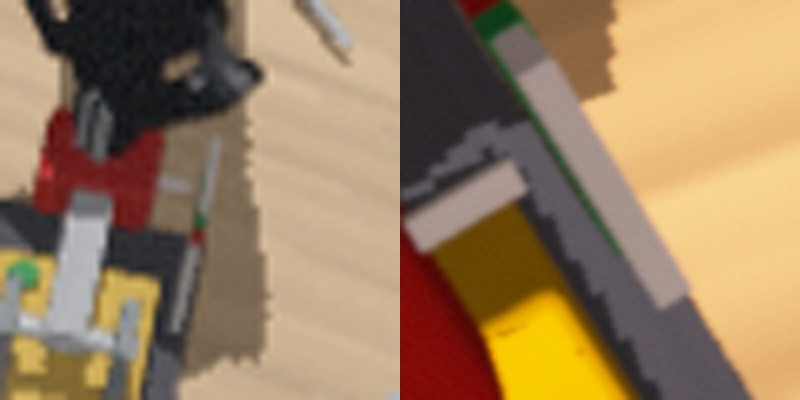

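The left crop (scene) shows the pointer partway down, at about crop (178,185), beside the plate. The right crop (wrist) shows the white pointer at about crop (65,205). Contact height and force both give θ≈0.12, so I'll press about 3 mm further.

Emit:
{"fn": "arm_command", "kwargs": {"commands": [0,0,0.001,0,0,0,0,0,0,0.002,0,0,0,0,0,0,0.003,0,0,0,0,0,0,0.003,0,0,0,0,0,0,0.003,0,0,0,0]}}

```text
t: 23.4
eef_pos: [0.5136, 0.3134, 0.0977]
tool_rot: [-0.001, 0.184, 0.983, -0.001]
contact_force: [-5.7, -1.8, 9.5]
gripper_width: -0.002
grasp_force: 4.7
```

Run:
```python
from h import *
F=[]
for i in range(6): c=read_camera('wrist');F.append(get_obs()['contact_force'])
print(np.mean(F,0));plan((.515,.314,.097,158.7));np.savez('w_l4.npz',**c)
a=np.radians(12);bx=np.array([np.cos(a),np.sin(a),0]);by=np.array([-np.sin(a),np.cos(a),0])
P0=np.array([.515,.314,0]);H=P0+.1*bx+[0,0,.1]
def pt(th,r,lat,h=0): return H-r*np.cos(th)*bx+lat*by+np.array([0,0,-r*np.sin(th)+h])
# pointer pixels: bright, low-saturation blob near predicted location
for n,th in (('w_l2',0),('w_l3',.12),('w_l4',.15)):
    d=dict(np.load(n+'.npz'));g=proj(d,[pt(th,.1,.032)])[0];hs=cv2.cvtColor(d['img'],cv2.COLOR_RGB2HSV)
    m=cv2.inRange(hs,(0,0,115),(180,60,255));k,l,s,ce=cv2.connectedComponentsWithStats(m)
    W=25
    print(n,'pred',g,[(s[i].tolist(),ce[i].round(1).tolist()) for i in range(1,k) if s[i,4]>8 and np.hypot(*(ce[i]-g))<45])
    for t in (.09,.12,.15,.18): print(t,proj(d,[pt(t,.1,.027),pt(t,.1,.035)]).round(1).tolist())
```

```text
[-5.0432 -1.6871  8.5094]
now [0.5136 0.3134 0.0977] yaw 158.74 t 23.7 F [-4.894  -1.2718  9.0206] w 0.002
(0.515, 0.314, 0.097, 158.7) -> [-0.0011  0.0011  0.0007] [-0.11 -0.08  0.04]
w_l2 pred [347.3173 204.2025] [([352, 182, 23, 32, 174], [363.1, 197.9]), ([341, 201, 15, 11, 73], [348.2, 205.9])]
0.09 [[341.8, 205.8], [349.6, 200.8]]
0.12 [[341.8, 205.5], [349.5, 200.5]]
0.15 [[341.8, 205.2], [349.5, 200.3]]
0.18 [[341.9, 205.1], [349.5, 200.2]]
w_l3 pred [374.8602 267.6793] [([387, 228, 5, 4, 13], [389.5, 229.5]), ([389, 230, 43, 66, 679], [409.6, 263.4]), ([362, 259, 30, 22, 273], [376.3, 269.5])]
0.09 [[365.9, 275.2], [381.4, 266.0]]
0.12 [[365.4, 273.3], [380.6, 264.3]]
0.15 [[365.0, 271.7], [379.9, 262.7]]
0.18 [[364.7, 270.2], [379.4, 261.4]]
w_l4 pred [375.2122 268.2525] [([387, 230, 47, 69, 723], [410.7, 264.8]), ([362, 260, 30, 22, 268], [376.7, 270.0])]
0.09 [[366.7, 277.6], [382.5, 268.2]]
0.12 [[366.2, 275.6], [381.7, 266.4]]
0.15 [[365.7, 273.9], [380.9, 264.8]]
0.18 [[365.4, 272.4], [380.4, 263.5]]
```

Emit:
{"fn": "arm_command", "kwargs": {"commands": [0,0,0.0004,0,0,0,0,0,0,0.0004,0,0,0,0,0,0,0.0004,0,0,0,0,0,0,0.0004,0,0,0,0]}}

```text
t: 24.1
eef_pos: [0.5136, 0.3134, 0.0973]
tool_rot: [-0.001, 0.184, 0.983, -0.001]
contact_force: [-4.7, -1.8, 9.0]
gripper_width: -0.002
grasp_force: 4.7
```

Run:
```python
from h import *
c=read_camera('scene');plan()
print(hand_in())
```

```text
now [0.5136 0.3134 0.0973] yaw 158.74 t 24.15 F [-4.5696 -1.8282  9.0782] w 0.002
the job is handed in; nothing more can be done
None
```

Job handed in at 24 s: blue is on green and orange on blue, each flush to within about 0.5 mm by the wrist camera, and the lever is held about halfway down (roughly 0.15 rad, estimated from tip height and a 9 N push, with the camera check good only to about ±0.03 rad).

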